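Snap out a drone's landing leg and lock it

ROBOT

A 6-joint arm with a two-finger parallel gripper is mounted at the origin on the work surface. World frame = base frame: x ahead of the robot, y to its left, z up, the work surface at z = 0. Lengths are in m, angles in rad, forces in N, time in s.
With the tool pointing down it reaches from about 0.35 to 0.85 m from the base axis. Payload 8.1 kg.
Tool frame: the origin (TCP) lies at the very end of the fingers, on their centre line; the grasp point (between the pads) lies 19 mm behind it (robot.pinch_z is the distance from the TCP to the grasp point, in m); x points along the fingers, z is the direction in which the jaws open and shut, and the axes are right-handed (so a half turn about x gives the same grasp; the last joint's range is limited). The gripper opens to 93 mm and grips with 3 to 60 N. Pads are 15 mm wide; open, the fingers measure 128 mm over their backs; the gripper's body (75 mm by 188 mm) begins 65 mm behind the grasp point.
Start: joints at [-1.272, 0.13, 1.488, -0, 1.523, -0.085], TCP at [0.225, -0.556, 0.219] pointing down, gripper open.
Joint ranges: [-2.96, 2.96], [-0.89, 2.26], [0.02, 2.5], [-1.34, 4.48], [0, 2.73], [-2.66, 2.66]. Speed limits (rad/s): [2.39, 2.39, 2.79, 3.14, 3.14, 3.14].

INTERFACE

Orientations are given as a rotation vector (axis times angle).
In Python, from plant import robot, optics, ticket gives the robot as it stands.
- The arm moves only by the tool jog_arm, never from a script. Its argument "targets" is a list of rows, each a list of 7 numbers: the shift along the tool's x, y, z in cm, then the turn, a rotation vector about the tool's x, y, z in degrees, then the closure, from 0 (fully open) to 1 (shut). In form: [[dx, dy, dz, ax, ay, az, grip], ...]. A call has 1 to 5 rows; each row is the pose to reach, as a shift and turn from the pose measured when the call began, along the tool's axes at that moment; what a row does not reach only later rows make up. A row lasts 1/8 s, in which the tool goes at most 62.5 mm and 10.7 degrees, less where a joint would pass 70% of its speed; a pose out of reach is approached as far as the arm can. A call with a gripper value outside its range is refused whole. The fingers move at their own pace and stop on an object; "squeeze" is the grip in N (left out, the last holds). Time passes only in rows, so rows that repeat a pose let the fingers close. It gives the time, the measured TCP pose, the force and the opening at its end, in the units of the state.
- robot.read_state(): the state, without advancing time (a new reading comes with each control period).
- optics.read_camera(name): name is "scene" or "side" or "wrist"; returns a dict with "frame" (400x640x3 uint8, red, green, blue), "vertical_fov" (degrees; the focal length in pixels is half the picture's height over the tangent of half this angle, whatever the lens; pixels are square), "cx", "cy" (the principal point, pixels), "k1" (the pictures are not rectified: a ray, as slopes to the right and down, at radius r is drawn at 1 + k1 r^2 times it, then the intrinsics apply), "R" (3x3) and "t" (3): a world point X has camera coordinates R X + t. Camera axes: x right, y down, z forward; pixel columns grow to the right and rows downward; lengths in m; the calibration is good to about 2 mm. A picture is of the moment at which its call begins. There is no depth.
- ticket.close_job(): hands the job in, once; it reports no verdict.
The state is a dict: "t": time; "q": joint angles; "dq": joint speeds; "joint_torque": joint torques, N m; "tool_pos": TCP position; "orientation": TCP orientation; "force": force on the tool from outside, world axes, zero at the start; "wrist_torque": the same for the moment, N m; "opening": finger opening in m.
Only numpy, scipy, OpenCV 4.12 (cv2) and the standard library are available. Lean on these libraries where they do the work, as an engineer would, in place of code of your own. Each camera call takes 0.05 s, during which the arm holds its last target.

TASK

The drone lies belly up in its cradle with one red landing leg still folded: push that leg over its sprung centre until it snaps out to its other stop, then keep leaning on it in the same direction with a steady 10 to 16 N for about a second so that it beds home; never press on the leg with more than 18 N, nor on its lock with more than 25 N. After that slide the yellow lock behind the leg all the way up towards it, and leave the leg out, the lock closed and the other things undisturbed.

Things in the scene. Friction and masses are not known exactly. Their poses are not given: they have to be found in the camera images.
- drone: The fixed drone, belly up in an orange and black cradle: aluminium belly plate 250 x 240 mm, top 68 mm above the table. Origin on the table under its centre; its x is the direction in which the leg is pushed and the lock slides, y left, z up. At y = +85 mm stands a second, identical leg, already out and locked: leave it. Motors on tubes reach y = +/-208 mm, 60 mm high.
- leg_pivot (a point): Point of the drone, 94 mm above the table: NOMINAL hinge axis (parallel to the drone's y) of the folded red leg. The leg's black bracket is set by hand along the drone's x: hinge, leg and lock together stand up to 22 mm ahead of or behind nominal; this shift is not measured and must be felt or seen. Axes as the drone's.
- leg_foot (a point): Point of the drone: NOMINAL centre of the folded leg's foot, 38 mm behind and 78 mm above leg_pivot, true place up to 22 mm off along x. The leg is a red panel 12 mm thick, 34 mm wide, ending 87 mm from the hinge in a black rubber foot bar 12 mm thick, 68 mm wide. Bare table or plate lies behind it, the lock (98 mm high) below it.
- leg (a joint): Leg angle (rad): 0 = folded, leaning 0.45 back (drone's -x); 0.45 upright; 0.97 = outer stop, leaning 0.52 to +x. A spring drives it to the nearer stop; over-centre at 0.50. Starting it takes about 7 to 10 N level at the foot, falling to nothing at the centre. The outer stop is firm: 55 mm above the hinge it gives only 0.1 to 0.2 mm per N.
- lock_front (a point): Point of the drone: NOMINAL middle of the lock's rear face (the face to push) with the lock fully open, 88 mm above the table, 86 mm behind leg_pivot; true place up to 22 mm ahead or behind, with the leg's bracket. Axes as the drone's.
- lock (a joint): Travel (m) of the yellow lock block (14 mm along x, 30 mm wide, 78 to 98 mm above the table, on the bracket's top at 78 mm): 0 = open, 0.024 = closed on a rigid stop, slid along the drone's +x towards the hinge. Starts at 0 to 4 mm. About 2.5 N of friction; it stays where it is left.
- spare_motor: Loose spare motor, steel, 28 mm wide, 26 mm high, standing on the belly plate between the legs; origin under it.
- wrench: Loose wrench, 130 mm, lying on the table; origin under its middle.
- screwdriver: Loose screwdriver, 170 mm, lying on the table; origin under its middle.
- battery: Loose grey and yellow battery pack, 110 x 40 x 30 mm; origin under it.
- screw_jar: Loose clear jar, 52 mm wide, 60 mm high; origin under it.
- bracket_red: Loose red printed angle bracket, 40 x 40 x 40 mm; origin under it.

How it is judged:
By the outcome, as a careful person would: the job done as asked, in the order asked, and still so for the second after the job is handed in, with the robot touching nothing.
It also fails if it takes over 67 s, if anything falls off the work surface, if the arm or the gripper's body presses on something with over 40 N, if the wrist force passes 120 N, or if a joint passes its speed limit or range.

## Working session

There is one attempt and no reset: what is moved stays moved. The work goes in short steps, Python scripts to look and compute and a tool call to move; the robot and the scene stay as the last step left them, time stands still between calls to the robot, and variables do not carry over. Pictures are saved under pics/ and viewed, and the job is handed in when it is done.

Besides the shell and the picture viewer there is one more tool, called after ">>>" as a command line: name --pt "numbers of a row" for each row, then --argument value for the rest. jog_arm: Moves the arm, as the interface text tells. Its arguments: {"type":"object","properties":{"targets":{"type":"array"},"squeeze":{"type":"number"}},"required":["targets"]}

```bash
ls; mkdir -p pics
python3 - <<'E'
from plant import robot, optics
import cv2
s=robot.read_state();print(s)
for n in["scene","side","wrist"]:
    c=optics.read_camera(n);cv2.imwrite(f"pics/{n}0.png",c["frame"][:,:,::-1]);print(n,{k:v for k,v in c.items() if k!="frame"})
E
```

```text
pics
{'t': 0.0, 'q': array([-1.27235096e+00,  1.31155211e-01,  1.48927075e+00,  6.22782798e-06,
        1.52297422e+00, -8.54024125e-02]), 'dq': array([ 0.0001043 , -0.00079985, -0.00134888,  0.00017952,  0.00218239,
       -0.00034889]), 'joint_torque': array([-2.17400026e-03, -5.59861529e+01, -4.91752052e+01,  7.66516454e-02,
        3.57450102e-02, -1.57617023e-04]), 'tool_pos': array([ 0.22455146, -0.55579423,  0.21759567]), 'orientation': array([ 0.92309777,  1.36812786, -0.92121828]), 'force': array([-0.51918365,  0.51557591, -0.41694414]), 'wrist_torque': array([0.00149231, 0.03383782, 0.02422044]), 'opening': 0.09301216531727989}
scene {'vertical_fov': 53.2946732242917, 'cx': 318.9422902236693, 'cy': 203.83753552369873, 'k1': -0.0395819276910535, 'R': array([[ 0.76788625,  0.6404817 ,  0.01157163],
       [ 0.54569242, -0.6445667 , -0.53549374],
       [-0.33551525,  0.41751283, -0.84445992]]), 't': array([-0.48675999, -0.23818293,  1.69216741])}
side {'vertical_fov': 43.9310649853331, 'cx': 322.25750259987075, 'cy': 208.5322397269793, 'k1': -0.1397104741441221, 'R': array([[-0.75405836, -0.65680556, -0.00156211],
       [-0.33373859,  0.38520132, -0.86037114],
       [ 0.56569828, -0.64824872, -0.50966563]]), 't': array([0.43524267, 0.28062065, 1.47314576])}
wrist {'vertical_fov': 68.20733606930749, 'cx': 317.686321962182, 'cy': 204.04846586394646, 'k1': -0.026625469537048894, 'R': array([[ 0.37543675, -0.92684715, -0.00127056],
       [-0.88967776, -0.36076424,  0.27986183],
       [-0.25984752, -0.10394002, -0.96003945]]), 't': array([-0.59869283, -0.03446215,  0.39215559])}
```

View pics/scene0.png

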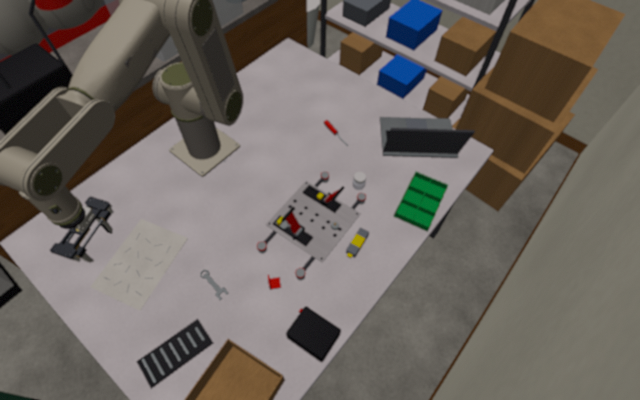

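View pics/side0.png

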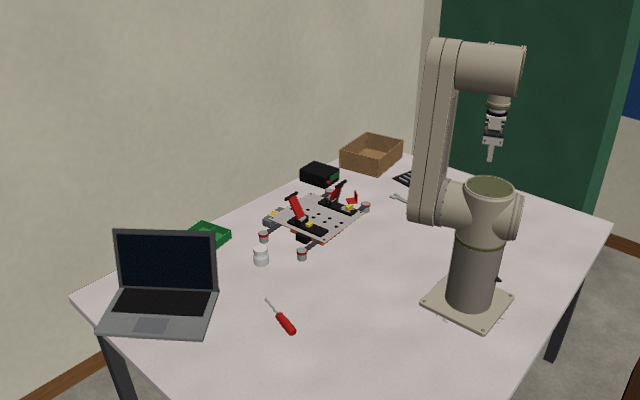

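View pics/wrist0.png

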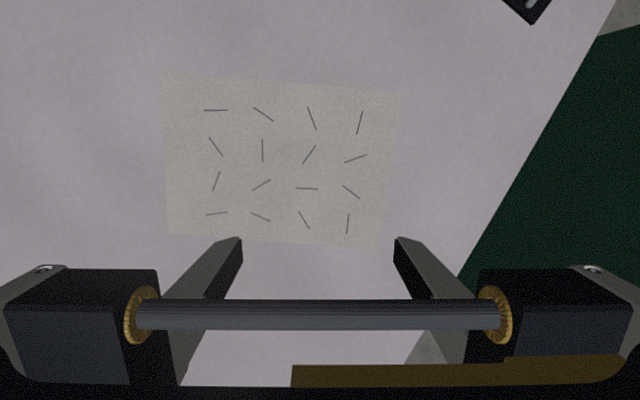

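The drone sits around (313,220) in the scene view. The folded leg is near (290,220) and the locked one near (333,195). In the side view the drone is around (318,215). I'll zoom in on both.

Run:
```python
import cv2
a=cv2.imread("pics/scene0.png")[165:285,245:405];cv2.imwrite("pics/sc_z.png",cv2.resize(a,None,fx=5,fy=5,interpolation=cv2.INTER_CUBIC))
a=cv2.imread("pics/side0.png")[165:275,240:400];cv2.imwrite("pics/si_z.png",cv2.resize(a,None,fx=5,fy=5,interpolation=cv2.INTER_CUBIC))
```

```text
(no output)
```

View pics/sc_z.png

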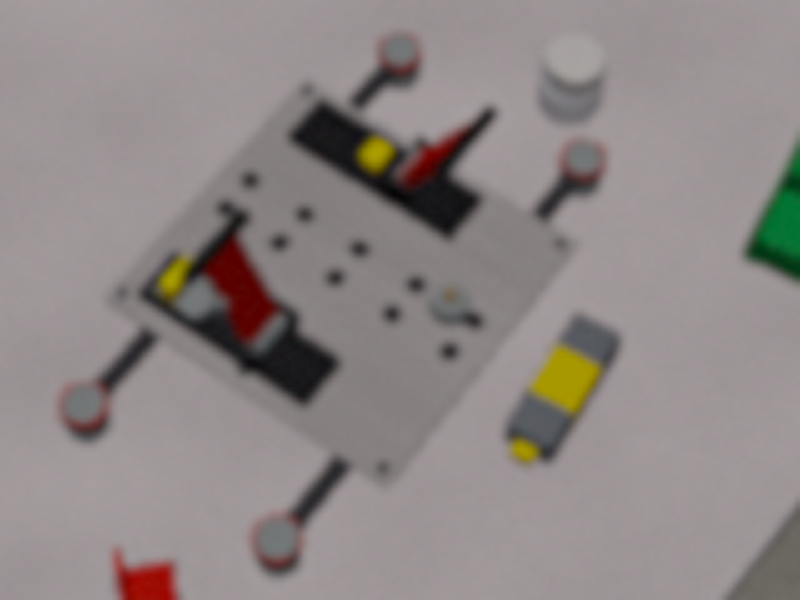

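View pics/si_z.png

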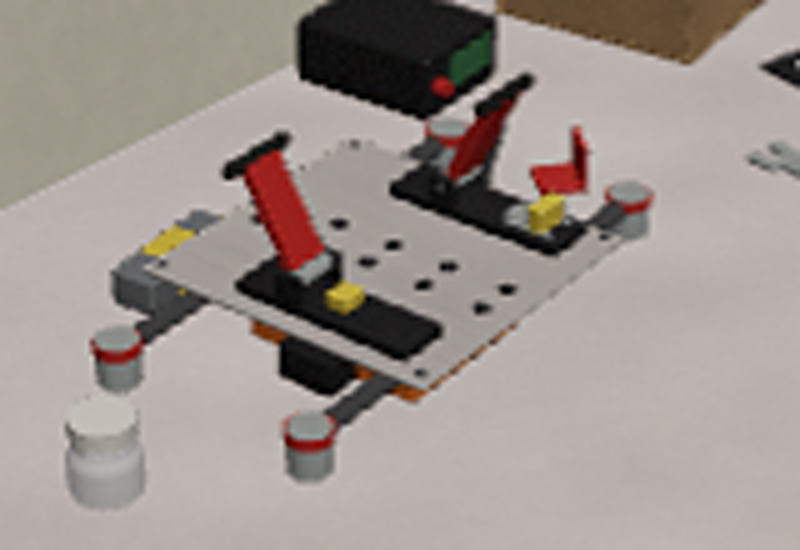

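Zoomed scene view: plate corners are near (307,88), (570,243), (120,293) and (385,478). The folded leg's lock is at (175,275) and its foot bar runs from (205,275) to (240,215). The side view shows the same objects. Next I'll turn these into a drone pose and a leg shift.

```bash
cat > h.py <<'E'
import numpy as np, cv2
from plant import robot, optics
from scipy.spatial.transform import Rotation as Ro
def K(c):
    f=200/np.tan(np.radians(c["vertical_fov"]/2)); return f
def ray(c,uv):
    f=K(c); d=np.array([(uv[0]-c["cx"])/f,(uv[1]-c["cy"])/f]); rd=np.hypot(*d); r=rd
    for _ in range(30): r=rd/(1+c["k1"]*r*r)
    s=d*(r/rd if rd>0 else 1)
    R=np.array(c["R"]);t=np.array(c["t"])
    return -R.T@t, R.T@np.array([s[0],s[1],1])
def onz(c,uv,z):
    o,d=ray(c,uv); return o+d*(z-o[2])/d[2]
def onplane(c,uv,p,n):
    o,d=ray(c,uv); return o+d*((np.array(p)-o)@n)/(d@n)
def tri(rs):
    A=np.zeros((3,3));b=np.zeros(3)
    for o,d in rs:
        d=d/np.linalg.norm(d);P=np.eye(3)-np.outer(d,d);A+=P;b+=P@o
    x=np.linalg.solve(A,b)
    return x,[np.linalg.norm((np.eye(3)-np.outer(d,d)/(d@d))@(x-o)) for o,d in rs]
def proj(c,X):
    p=np.array(c["R"])@X+np.array(c["t"]);s=p[:2]/p[2];s=s*(1+c["k1"]*(s@s));return s*K(c)+[c["cx"],c["cy"]]
E
python3 - <<'E'
from h import *
sc=optics.read_camera("scene");si=optics.read_camera("side")
zs=lambda u,v:(245+(u+.5)/5-.5,165+(v+.5)/5-.5)
zi=lambda u,v:(240+(u+.5)/5-.5,165+(v+.5)/5-.5)
C=[onz(sc,zs(*p),.068) for p in[(307,85),(576,243),(110,297),(385,486)]] # -x+y,+x+y,-x-y,+x-y
for c in C:print(c)
print("mid",np.mean(C,0))
a,b,d,e=C
x=(b-a+e-d);y=(a-d+b-e);print("sizes",[np.linalg.norm(v)for v in(b-a,e-d,a-d,b-e)],np.degrees(np.arctan2(x[1],x[0])),np.degrees(np.arctan2(y[1],y[0])))
M=[onz(sc,zs(*p),.060) for p in[(398,50),(583,158),(83,403),(277,538)]]
print("motor mid",np.mean(M,0));a,b,d,e=M;x=(b-a+e-d);y=(a-d+b-e);print([np.linalg.norm(v)for v in(b-a,e-d,a-d,b-e)],np.degrees(np.arctan2(x[1],x[0])),np.degrees(np.arctan2(y[1],y[0])))
# side corners: visible
for n,p in [("-x+y",(423,388)),("+x+y",(147,265)),("-x-y",(640,232)),("+x-y",(350,140))]: print(n,onz(si,zi(*p),.068))
for n,p in [("-x+y",(310,423)),("+x+y",(117,337)),("-x-y",(630,192)),("+x-y",(450,130))]: print("mot",n,onz(si,zi(*p),.060))
# lock
print(tri([ray(sc,zs(183,268)),ray(si,zi(546,205))]))
print("foot ends",tri([ray(sc,zs(242,212)),ray(si,zi(483,110))]),tri([ray(sc,zs(185,285)),ray(si,zi(530,80))]))
E
```

```text
[0.47716689 0.10958114 0.068     ]
[0.71833898 0.12934745 0.068     ]
[ 0.49133128 -0.12152118  0.068     ]
[ 0.73435031 -0.10766713  0.068     ]
mid [0.60529686 0.00243507 0.068     ]
sizes [np.float64(0.24198075012514464), np.float64(0.24341360709817567), np.float64(0.23153598714169257), np.float64(0.23755478610554576)] 3.972022318663953 93.68829375387304
motor mid [0.60345916 0.00235135 0.06      ]
[np.float64(0.17048397406830298), np.float64(0.16953817348746839), np.float64(0.37778180331294536), np.float64(0.3783542587882817)] 3.9925729233749445 93.94717464233024
-x+y [0.46774886 0.11577986 0.068     ]
+x+y [0.71672261 0.12808065 0.068     ]
-x-y [ 0.47907765 -0.13827743  0.068     ]
+x-y [ 0.73162028 -0.10284926  0.068     ]
mot -x+y [0.50454477 0.18536955 0.06      ]
mot +x+y [0.67383008 0.19809007 0.06      ]
mot -x-y [ 0.52749065 -0.19155039  0.06      ]
mot +x-y [ 0.6930392  -0.17709117  0.06      ]
(array([ 0.52605905, -0.08287232,  0.09701277]), [np.float64(0.0022088987580972047), np.float64(0.002208898758097172)])
foot ends (array([ 0.56152048, -0.05446044,  0.17324971]), [np.float64(0.0015586522599877499), np.float64(0.0015586522599879205)]) (array([ 0.56944364, -0.11846858,  0.16917868]), [np.float64(0.0007349679713817946), np.float64(0.0007349679713816594)])
```

Run:
```python
from h import *
s=robot.read_state();w=optics.read_camera("wrist")
R=Ro.from_rotvec(s["orientation"]).as_matrix();print("tool axes cols\n",R.round(3))
cam=-w["R"].T@w["t"];print("cam in tool",R.T@(cam-s["tool_pos"]))
print("cam fwd in tool",R.T@w["R"][2], s["t"])
# desired: x down, z along +-drone y (yaw 4deg)
yaw=np.radians(3.97)
for sg in(1,-1):
    z=sg*np.array([-np.sin(yaw),np.cos(yaw),0]);x=np.array([0,0,-1.]);y=np.cross(z,x)
    D=np.c_[x,y,z];print(sg,np.degrees(Ro.from_matrix(R.T@D).as_rotvec()).round(1),"tool y->",y)
ex=np.array([np.cos(yaw),np.sin(yaw)]);ey=np.array([-ex[1],ex[0]]);o=np.array([.603,.0025])
P=o+ex*(-.095)+ey*(-.0855);print("above pt",P,"shift tool cm",R.T@(np.r_[P,.30]-s["tool_pos"])*100)
```

```text
tool axes cols
 [[-0.     0.927  0.374]
 [ 0.001  0.374 -0.927]
 [-1.     0.    -0.001]]
cam in tool [-0.16765161  0.07726618 -0.00066694]
cam fwd in tool [ 9.60001339e-01 -2.79994689e-01  6.35128978e-04] 0.25
1 [-1.62e+02 -0.00e+00 -1.00e-01] tool y-> [-0.99760044 -0.06923414 -0.        ]
-1 [18. -0.  0.] tool y-> [0.99760044 0.06923414 0.        ]
above pt [ 0.51414748 -0.08937208] shift tool cm [ -8.15471215  44.32451983 -32.44208379]
```

>>> jog_arm --pt "-4 0 0 0 0 0 1" --pt "-8 3 -2 4 0 0 1" --pt "-8 7.5 -5 8 0 0 1" --pt "-8 12 -8.5 13 0 0 1" --pt "-8 16.5 -12 18 0 0 1" --squeeze 10

```text
t: 0.92
tool_pos: [0.3333, -0.3817, 0.2984]
orientation: [1.161, 1.24, -1.16]
force: [1.3, -0.4, 0.5]
opening: 0.048
```

```bash
cat > st.py <<'E'
from h import *
yaw=np.radians(3.97)
E3=np.array([[np.cos(yaw),np.sin(yaw),0],[-np.sin(yaw),np.cos(yaw),0],[0,0,1]])
o=np.array([.603,.0025,0])
def st(tgt=None):
    s=robot.read_state();R=Ro.from_rotvec(s["orientation"]).as_matrix()
    print("t",s["t"],"drone-frame tcp mm",(E3@(s["tool_pos"]-o)*1e3).round(2),"F drone",(E3@s["force"]).round(2),"op",s["opening"])
    z=-E3[1];x=np.array([0,0,-1.]);D=np.c_[x,np.cross(z,x),z]
    print("turn needed",np.degrees(Ro.from_matrix(R.T@D).as_rotvec()).round(2))
    if tgt is not None: print("shift cm",(R.T@(E3.T@np.array(tgt)+o-s["tool_pos"])*100).round(2))
if __name__=="__main__":
    import sys
    st([float(v) for v in sys.argv[1:4]] if len(sys.argv)>3 else None)
E
python3 st.py -.095 -.0855 .30
```

```text
t 0.925 drone-frame tcp mm [-295.63 -364.56  298.44] F drone [ 1.29 -0.44  0.54] op 0.04795355946766779
turn needed [-0.17 -0.02 -0.01]
shift cm [ -0.14  19.98 -27.97]
```

>>> jog_arm --pt "0 3.5 -5 0 0 0 1" --pt "0 7.5 -10 0 0 0 1" --pt "0 11.5 -16 0 0 0 1" --pt "0 15.5 -22 0 0 0 1" --pt "0 20 -28 0 0 0 1"

```text
t: 1.55
tool_pos: [0.4972, -0.1153, 0.2989]
orientation: [1.161, 1.239, -1.16]
force: [0.8, -1.3, -0.1]
opening: 0.001
```

```bash
python3 st.py -.095 -.0855 .149;python3 - <<'E'
from h import *
for n in["scene","side","wrist"]:
    c=optics.read_camera(n);cv2.imwrite(f"pics/{n}1.png",c["frame"][:,:,::-1])
E
```

```text
t 1.55 drone-frame tcp mm [-113.72 -110.18  298.87] F drone [ 0.66 -1.37 -0.05] op 0.0009777383782778111
turn needed [-0.18  0.01 -0.05]
shift cm [14.99  1.85 -2.48]
```

View pics/wrist1.png

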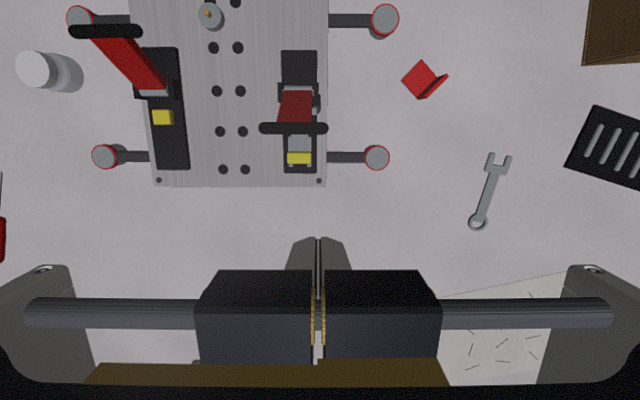

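Wrist view: image up is drone +x. The folded leg's foot bar is at (293,128) and its yellow lock at (298,157). The rear plate corners are at (128,186) and (328,187), with motors at (105,156) and (377,157). I'll measure again from this closer view.

Run:
```python
from h import *
from st import E3,o
c=optics.read_camera("wrist");f=c["frame"];cv2.imwrite("pics/wrist2.png",cv2.resize(f[:200,60:460,::-1],None,fx=2,fy=2,interpolation=cv2.INTER_CUBIC))
hsv=cv2.cvtColor(f,cv2.COLOR_RGB2HSV)
m=cv2.inRange(hsv,(22,150,120),(35,255,255));n,l,s,ce=cv2.connectedComponentsWithStats(m)
for i in range(1,n):
    if s[i,4]>30 and s[i,1]<230:
        x,y,w,h,a=s[i];print("yellow",s[i],ce[i])
        for vv in((x+w/2,y+h-.5),(x+w/2,y-.5)):
            print("  z98",(E3@(onz(c,vv,.098)-o)*1e3).round(1),"z78",(E3@(onz(c,vv,.078)-o)*1e3).round(1))
for p in[(128,186),(328,187)]:print("corner",(E3@(onz(c,p,.068)-o)*1e3).round(1))
g=cv2.cvtColor(f,cv2.COLOR_RGB2GRAY);m=cv2.inRange(g,0,40)[100:150,250:340];print((cv2.boundingRect(m)))
for p in[(259,128),(328,128)]:print("foot",(E3@(onz(c,p,.172)-o)*1e3).round(1))
```

```text
yellow [149 109  19  15 256] [158.36328125 115.9609375 ]
  z98 [-42.5  84.5  98. ] z78 [-42.8  95.   78. ]
  z98 [-25.1  82.1  98. ] z78 [-24.4  92.5  78. ]
yellow [285 152  24  11 246] [296.44308943 156.74796748]
  z98 [-89.7 -83.   98. ] z78 [-92.6 -81.6  78. ]
  z98 [-76.1 -83.3  98. ] z78 [-78.3 -81.9  78. ]
corner [-127.1  155.6   68. ]
corner [-127.8 -123.2   68. ]
(6, 0, 69, 50)
foot [-45.6 -52.  172. ]
foot [ -45.5 -118.7  172. ]
```

View pics/wrist2.png

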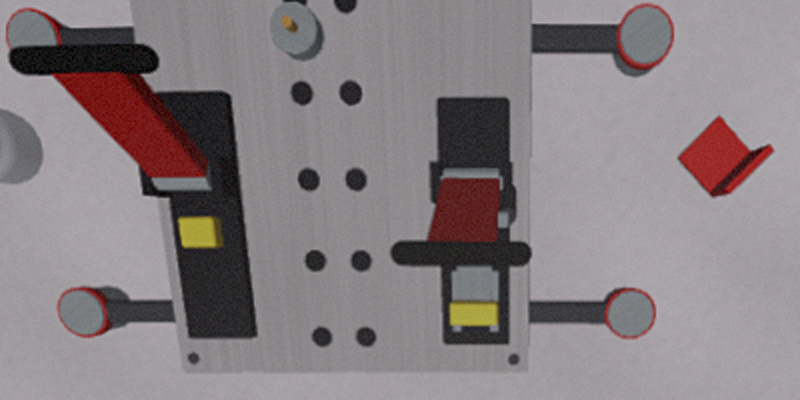

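Two views agree: foot centre at x ≈ -44 to -45.5 mm and y ≈ -85 mm. The lock's rear face is at x ≈ -90 mm. I'll move in behind the foot and descend.

>>> jog_arm --pt "0 1 -1.5 0 0 0 1" --pt "0 1.9 -2.6 0 0 0 1" --pt "4 1.9 -2.6 0 0 0 1" --pt "8 1.9 -2.6 0 0 0 1" --pt "11 1.9 -2.6 0 0 0 1"

```text
t: 2.38
tool_pos: [0.5133, -0.0889, 0.1865]
orientation: [1.158, 1.242, -1.16]
force: [-0.3, 0.5, -0.6]
opening: 0.0004
```

```bash
python3 st.py -.095 -.0845 .149
```

```text
t 2.375 drone-frame tcp mm [-95.77 -85.01 186.49] F drone [-0.24  0.56 -0.55] op 0.0003858961528461484
turn needed [-0.06 -0.04  0.09]
shift cm [ 3.75  0.08 -0.05]
```

>>> jog_arm --pt "2 0 0 0 0 0 1" --pt "3.7 0.1 0 0 0 0 1" --pt "3.7 0.5 0 0 0 0 1" --pt "3.7 1 0 0 0 0 1" --pt "3.7 1.5 0 0 0 0 1"

```text
t: 3.0
tool_pos: [0.5295, -0.0881, 0.1508]
orientation: [1.159, 1.24, -1.158]
force: [0.6, -0.5, 1.0]
opening: 0.0005
```

```bash
python3 st.py -.07 -.0845 .149
python3 - <<'E'
from h import *
c=optics.read_camera("wrist");cv2.imwrite("pics/wrist3.png",c["frame"][:,:,::-1])
c=optics.read_camera("side");cv2.imwrite("pics/side3.png",cv2.resize(c["frame"][100:275,240:480,::-1],None,fx=3.3,fy=3.3,interpolation=cv2.INTER_CUBIC))
E
```

```text
t 3.0 drone-frame tcp mm [-79.56 -85.3  150.81] F drone [ 0.6  -0.55  1.04] op 0.00047474227374944244
turn needed [-0.06  0.   -0.03]
shift cm [ 0.18  0.96 -0.08]
```

View pics/wrist3.png

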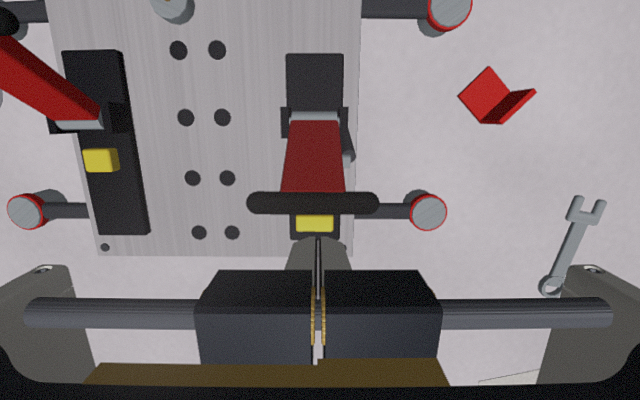

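View pics/side3.png

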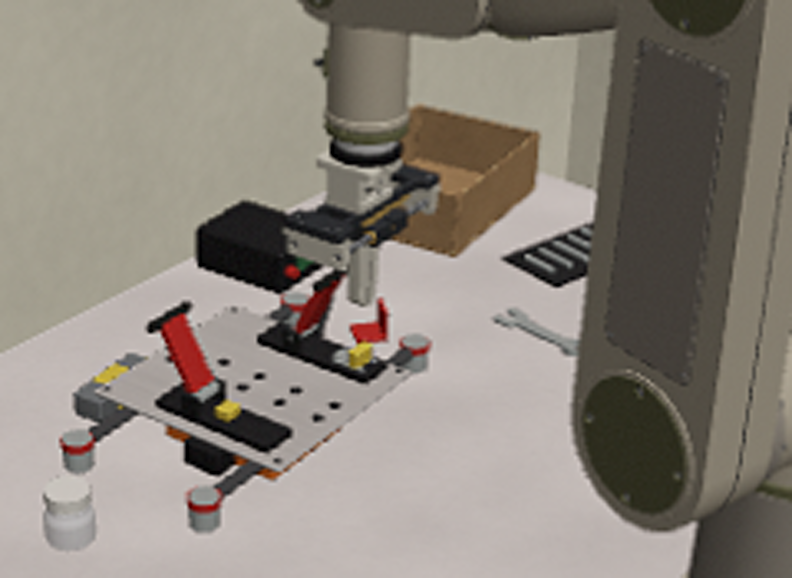

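The closed fingers (tips near (318,240)) stand just behind the foot bar at (313,203), centred on the leg. I'll advance slowly and watch the force.

>>> jog_arm --pt "0.1 0.4 0 0 0 0 1" --pt "0.1 0.8 0 0 0 0 1" --pt "0.1 1.2 0 0 0 0 1" --pt "0.1 1.5 0 0 0 0 1" --pt "0.1 1.8 0 0 0 0 1"

```text
t: 3.72
tool_pos: [0.5475, -0.0867, 0.1494]
orientation: [1.159, 1.241, -1.159]
force: [0.4, 0.3, 0.1]
opening: 0.0007
```

```bash
python3 st.py
```

```text
t 3.725 drone-frame tcp mm [-61.56 -85.16 149.37] F drone [0.4  0.29 0.07] op 0.0006834515876878104
turn needed [-0.04 -0.01  0.01]
```

>>> jog_arm --pt "0 0.2 0 0 0 0 1" --pt "0 0.4 0 0 0 0 1" --pt "0 0.6 0 0 0 0 1"

```text
t: 4.1
tool_pos: [0.5524, -0.0865, 0.1496]
orientation: [1.157, 1.243, -1.161]
force: [-11.2, -1.4, 8.5]
opening: 0.0008
```

>>> jog_arm --pt "0 0.2 0 0 0 0 1" --pt "0 0.4 0 0 0 0 1" --pt "0 0.6 0 0 0 0 1"

```text
t: 4.47
tool_pos: [0.5573, -0.0863, 0.1499]
orientation: [1.156, 1.244, -1.163]
force: [-7.7, -1.1, 6.3]
opening: 0.0005
```

>>> jog_arm --pt "0 0.2 0 0 0 0 1" --pt "0 0.4 0 0 0 0 1" --pt "0 0.6 0 0 0 0 1" --pt "0 0.8 0 0 0 0 1" --pt "0 1 0 0 0 0 1"

```text
t: 5.1
tool_pos: [0.5667, -0.0858, 0.1501]
orientation: [1.155, 1.245, -1.164]
force: [-5.3, -1.2, 4.1]
opening: 0.0006
```

>>> jog_arm --pt "0 0.2 0 0 0 0 1" --pt "0 0.4 0 0 0 0 1" --pt "0 0.6 0 0 0 0 1" --pt "0 0.8 0 0 0 0 1" --pt "0 1 0 0 0 0 1"

```text
t: 5.72
tool_pos: [0.5768, -0.0851, 0.15]
orientation: [1.156, 1.245, -1.164]
force: [-2.6, -0.7, 2.9]
opening: 0.0005
```

```bash
python3 st.py
```

```text
t 5.725 drone-frame tcp mm [-32.2  -85.6  150.02] F drone [-2.66 -0.49  2.86] op 0.0005396831975575725
turn needed [-0.07  0.01  0.38]
```

>>> jog_arm --pt "0 0.2 0 0 0 0 1" --pt "0 0.4 0 0 0 0 1" --pt "0 0.6 0 0 0 0 1" --pt "0 0.8 0 0 0 0 1" --pt "0 1 0 0 0 0 1"

```text
t: 6.35
tool_pos: [0.587, -0.0844, 0.1499]
orientation: [1.156, 1.245, -1.164]
force: [-1.7, -1.0, 0.8]
opening: 0.0003
```

>>> jog_arm --pt "0 0.2 0 0 0 0 1" --pt "0 0.4 0 0 0 0 1" --pt "0 0.6 0 0 0 0 1" --pt "0 0.8 0 0 0 0 1" --pt "0 1 0 0 0 0 1"

```text
t: 6.98
tool_pos: [0.5972, -0.0837, 0.1498]
orientation: [1.156, 1.245, -1.164]
force: [0.3, -0.0, -0.2]
opening: 0.0007
```

```bash
python3 st.py
python3 - <<'E'
from h import *
c=optics.read_camera("wrist");cv2.imwrite("pics/wrist4.png",c["frame"][:,:,::-1])
c=optics.read_camera("side");cv2.imwrite("pics/side4.png",cv2.resize(c["frame"][150:275,240:420,::-1],None,fx=4.4,fy=4.4,interpolation=cv2.INTER_CUBIC))
E
```

```text
t 6.975 drone-frame tcp mm [-11.77 -85.56 149.8 ] F drone [ 0.25 -0.06 -0.23] op 0.0006558454697393017
turn needed [-0.07  0.    0.36]
```

View pics/wrist4.png

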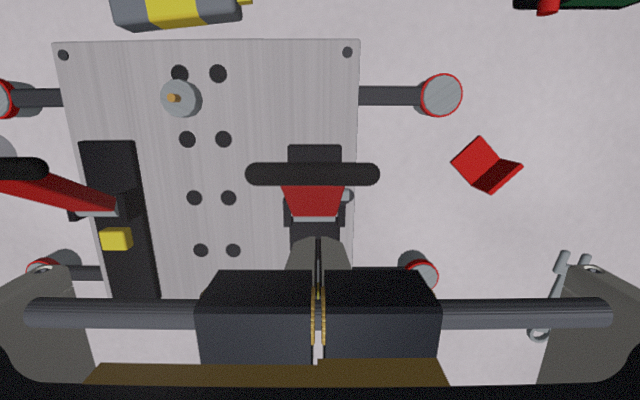

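View pics/side4.png

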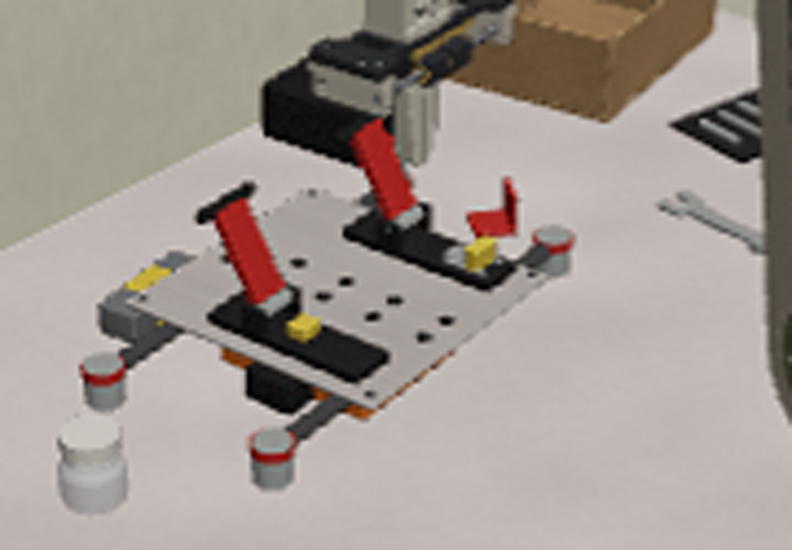

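The leg has snapped out: the foot bar is now ahead at (312,174), and in the side view it is parallel to the other leg. Now I'll approach the panel slowly.

>>> jog_arm --pt "0 0.3 0 0 0 0.3 1" --pt "0 0.6 0 0 0 0.3 1" --pt "0 0.9 0 0 0 0.3 1" --pt "0 1.2 0 0 0 0.3 1" --pt "0 1.4 0 0 0 0.3 1"

```text
t: 7.7
tool_pos: [0.6114, -0.0827, 0.1497]
orientation: [1.158, 1.241, -1.16]
force: [0.4, 0.7, -0.2]
opening: 0.0007
```

>>> jog_arm --pt "0 0.05 0 0 0 0 1" --pt "0 0.1 0 0 0 0 1" --pt "0 0.15 0 0 0 0 1"

```text
t: 8.07
tool_pos: [0.6128, -0.0826, 0.1497]
orientation: [1.158, 1.242, -1.16]
force: [0.3, -0.4, -0.2]
opening: 0.0006
```

>>> jog_arm --pt "0 0.05 0 0 0 0 1" --pt "0 0.1 0 0 0 0 1" --pt "0 0.15 0 0 0 0 1"

```text
t: 8.45
tool_pos: [0.6144, -0.0825, 0.1497]
orientation: [1.158, 1.242, -1.16]
force: [0.1, -0.2, -0.4]
opening: 0.0002
```

```bash
python3 st.py
```

```text
t 8.45 drone-frame tcp mm [  5.46 -85.56 149.69] F drone [ 0.05 -0.16 -0.42] op 0.00024615455617345403
turn needed [-0.06  0.    0.07]
```

>>> jog_arm --pt "0 0.05 0 0 0 0 1" --pt "0 0.1 0 0 0 0 1" --pt "0 0.15 0 0 0 0 1"

```text
t: 8.82
tool_pos: [0.6159, -0.0824, 0.1497]
orientation: [1.158, 1.242, -1.16]
force: [-0.7, -0.2, -0.0]
opening: 0.0004
```

>>> jog_arm --pt "0 0.05 0 0 0 0 1" --pt "0 0.1 0 0 0 0 1"

```text
t: 9.07
tool_pos: [0.6169, -0.0823, 0.1497]
orientation: [1.158, 1.241, -1.16]
force: [-0.5, -0.3, -0.4]
opening: 0.0006
```

>>> jog_arm --pt "0 0.05 0 0 0 0 1" --pt "0 0.1 0 0 0 0 1"

```text
t: 9.32
tool_pos: [0.618, -0.0822, 0.1497]
orientation: [1.158, 1.241, -1.16]
force: [-0.8, 0.9, 0.2]
opening: 0.0005
```

>>> jog_arm --pt "0 0.05 0 0 0 0 1" --pt "0 0.1 0 0 0 0 1"

```text
t: 9.57
tool_pos: [0.619, -0.0822, 0.1497]
orientation: [1.158, 1.241, -1.16]
force: [-1.0, -0.2, -0.0]
opening: 0.0004
```

>>> jog_arm --pt "0 0.05 0 0 0 0 1" --pt "0 0.1 0 0 0 0 1"

```text
t: 9.82
tool_pos: [0.62, -0.0821, 0.1497]
orientation: [1.158, 1.241, -1.16]
force: [-0.7, -0.1, -0.1]
opening: 0.0005
```

>>> jog_arm --pt "0 0.05 0 0 0 0 1" --pt "0 0.1 0 0 0 0 1"

```text
t: 10.07
tool_pos: [0.621, -0.082, 0.1496]
orientation: [1.158, 1.242, -1.16]
force: [-0.4, 0.3, -0.5]
opening: 0.0007
```

```bash
python3 st.py
```

```text
t 10.075 drone-frame tcp mm [ 12.07 -85.55 149.63] F drone [-0.39  0.34 -0.49] op 0.0007028330708928505
turn needed [-0.06 -0.    0.08]
```

>>> jog_arm --pt "0 0.05 0 0 0 0 1" --pt "0 0.1 0 0 0 0 1"

```text
t: 10.32
tool_pos: [0.6215, -0.082, 0.1494]
orientation: [1.158, 1.243, -1.161]
force: [-2.9, -2.0, -0.0]
opening: 0.0003
```

>>> jog_arm --pt "0 0.05 0 0 0 0 1"

```text
t: 10.45
tool_pos: [0.6216, -0.082, 0.1493]
orientation: [1.157, 1.243, -1.161]
force: [-3.4, 0.2, 1.3]
opening: 0.0005
```

>>> jog_arm --pt "0 0.05 0 0 0 0 1" --pt "0 0.1 0 0 0 0 1"

```text
t: 10.7
tool_pos: [0.6221, -0.082, 0.1491]
orientation: [1.157, 1.244, -1.162]
force: [-5.9, -0.5, 2.1]
opening: -0.0001
```

```bash
python3 st.py
```

```text
t 10.7 drone-frame tcp mm [ 13.2  -85.58 149.08] F drone [-5.9  -0.13  2.1 ] op -6.614891800411102e-05
turn needed [-0.07 -0.02  0.28]
```

>>> jog_arm --pt "0 0.08 0 0 0 0 1" --pt "0 0.15 0 0 0 0 1"

```text
t: 10.95
tool_pos: [0.6226, -0.082, 0.1489]
orientation: [1.156, 1.246, -1.164]
force: [-9.4, -0.4, 3.4]
opening: 0.0006
```

```bash
python3 st.py
```

```text
t 10.95 drone-frame tcp mm [ 13.7  -85.61 148.85] F drone [-9.36  0.24  3.39] op 0.0006051678578776619
turn needed [-0.08 -0.03  0.41]
```

>>> jog_arm --pt "0 0.14 0 0 0 0 1" --pt "0 0.17 0 0 0 0 1" --pt "0 0.17 0 0 0 0 1"

```text
t: 11.32
tool_pos: [0.6229, -0.0819, 0.1487]
orientation: [1.154, 1.248, -1.166]
force: [-9.9, -1.0, 5.1]
opening: 0.0003
```

```bash
python3 st.py
```

```text
t 11.325 drone-frame tcp mm [ 14.03 -85.61 148.67] F drone [-9.99 -0.36  5.13] op 0.00033440480592007634
turn needed [-0.09 -0.04  0.59]
```

>>> jog_arm --pt "0 0.17 0 0 0 0 1" --pt "0 0.18 0 0 0 0 1"

```text
t: 11.58
tool_pos: [0.6232, -0.0819, 0.1486]
orientation: [1.153, 1.251, -1.169]
force: [-11.4, 0.0, 5.4]
opening: 0.0007
```

```bash
python3 st.py
```

```text
t 11.575 drone-frame tcp mm [ 14.28 -85.63 148.57] F drone [-11.36   0.83   5.36] op 0.0006736463319501977
turn needed [-0.1  -0.05  0.8 ]
```

>>> jog_arm --pt "0 0.17 0 0 0 0 1" --pt "0 0.17 0 0 0 0 1" --pt "0 0.17 0 0 0 0 1" --pt "0 0.17 0 0 0 0 1" --pt "0 0.17 0 0 0 0 1"

```text
t: 12.2
tool_pos: [0.6233, -0.082, 0.1486]
orientation: [1.151, 1.254, -1.172]
force: [-11.7, -0.4, 6.9]
opening: 0.0004
```

>>> jog_arm --pt "0 0.17 0 0 0 0 1" --pt "0 0.17 0 0 0 0 1" --pt "0 0.17 0 0 0 0 1" --pt "0 0.17 0 0 0 0 1" --pt "0 0.17 0 0 0 0 1"

```text
t: 12.82
tool_pos: [0.6233, -0.082, 0.1486]
orientation: [1.15, 1.256, -1.175]
force: [-12.5, -0.2, 7.3]
opening: 0.0005
```

```bash
python3 st.py
```

```text
t 12.825 drone-frame tcp mm [ 14.41 -85.67 148.56] F drone [-12.44   0.64   7.35] op 0.0005348715333471695
turn needed [-0.11 -0.08  1.21]
```

About 1.5 s of steady leaning, with |F| going from 12.6 to 14.4 N. Now I'll back off and move behind the lock.

>>> jog_arm --pt "0 -0.5 0 0 0 1.2 1" --pt "-0.3 -3 0 0 0 1.2 1" --pt "-0.3 -6.5 0 0 0 1.2 1" --pt "-0.3 -10 0 0 0 1.2 1" --pt "-0.3 -12.6 0 0 0 1.2 1"

```text
t: 13.45
tool_pos: [0.4973, -0.0905, 0.1546]
orientation: [1.161, 1.24, -1.158]
force: [-0.2, -0.5, 0.6]
opening: 0.0007
```

```bash
python3 st.py -.112 -.0835 .088
python3 - <<'E'
from h import *
from st import E3,o
for n in["wrist","side","scene"]:
    c=optics.read_camera(n);f=c["frame"];cv2.imwrite(f"pics/{n}5.png",f[:,:,::-1])
    if n=="wrist":
        hsv=cv2.cvtColor(f,cv2.COLOR_RGB2HSV)
        m=cv2.inRange(hsv,(22,150,120),(35,255,255));k,l,s,ce=cv2.connectedComponentsWithStats(m)
        for i in range(1,k):
            if s[i,4]>60:
                x,y,w,h,a=s[i];print("yellow",s[i]);
                for vv in((x+w/2,y+h-.5),(x+w/2,y-.5)):print((E3@(onz(c,vv,.098)-o)*1e3).round(1))
E
```

```text
t 13.45 drone-frame tcp mm [-111.91  -85.45  154.56] F drone [-0.23 -0.47  0.58] op 0.0007165456903011349
turn needed [-0.11 -0.05 -0.09]
shift cm [ 6.66 -0.02 -0.19]
yellow [ 77 106  32  24 651]
[-41.8  83.2  98. ]
[-24.7  79.7  98. ]
yellow [295 174  38  17 581]
[-89.1 -82.3  98. ]
[-75.7 -82.3  98. ]
```

View pics/wrist5.png

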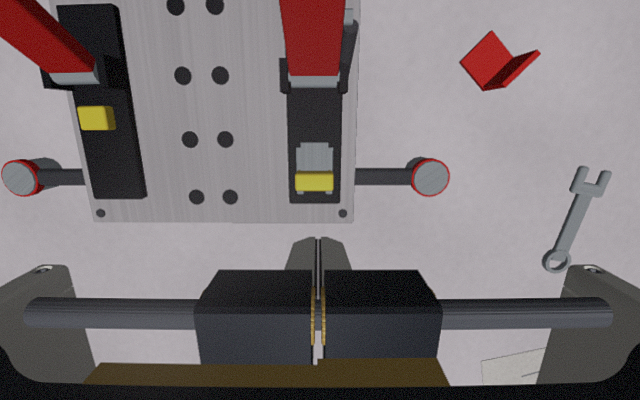

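The lock's yellow block is at (314,182). Its rear face is at x ≈ -89 mm, clear of the fingers. Now I'll descend and push.

>>> jog_arm --pt "3 0 -0.1 0 0 0 1" --pt "5 0 -0.1 0 0 0 1" --pt "6.2 0 -0.1 0 0 0 1" --pt "6.7 0 -0.1 0 0 0 1" --pt "6.7 0.3 -0.1 0 0 0 1"

```text
t: 14.22
tool_pos: [0.5015, -0.0893, 0.0879]
orientation: [1.162, 1.239, -1.158]
force: [0.4, 1.2, 0.1]
opening: 0.0005
```

>>> jog_arm --pt "0 0.3 0 0 0 0 1" --pt "0 0.6 0 0 0 0 1" --pt "0 0.9 0 0 0 0 1" --pt "0 1.1 0 0 0 0 1"

```text
t: 14.72
tool_pos: [0.5124, -0.0887, 0.0881]
orientation: [1.161, 1.239, -1.158]
force: [-2.5, -0.5, 1.4]
opening: 0.0005
```

```bash
python3 st.py
```

```text
t 14.725 drone-frame tcp mm [-96.67 -84.66  88.12] F drone [-2.53 -0.34  1.45] op 0.00047205064215508834
turn needed [-0.14 -0.04 -0.1 ]
```

>>> jog_arm --pt "0 0.3 0 0 0 0 1" --pt "0 0.6 0 0 0 0 1" --pt "0 0.9 0 0 0 0 1" --pt "0 1.2 0 0 0 0 1" --pt "0 1.5 0 0 0 0 1"

```text
t: 15.35
tool_pos: [0.5275, -0.0876, 0.0881]
orientation: [1.161, 1.24, -1.158]
force: [-2.6, -1.0, 1.9]
opening: 0.0006
```

>>> jog_arm --pt "0 0.1 0 0 0 0 1" --pt "0 0.2 0 0 0 0 1"

```text
t: 15.6
tool_pos: [0.5296, -0.0875, 0.0881]
orientation: [1.161, 1.24, -1.158]
force: [-2.3, -0.9, 1.1]
opening: 0.0007
```

```bash
python3 st.py
```

```text
t 15.6 drone-frame tcp mm [-79.46 -84.69  88.08] F drone [-2.36 -0.72  1.15] op 0.0007480391602523197
turn needed [-0.14 -0.04 -0.08]
```

Sliding freely. I'll use small steps from here to the stop.

>>> jog_arm --pt "0 0.07 0 0 0 0 1" --pt "0 0.14 0 0 0 0 1"

```text
t: 15.85
tool_pos: [0.5309, -0.0874, 0.088]
orientation: [1.161, 1.24, -1.158]
force: [-1.8, -0.3, 0.9]
opening: 0.0006
```

>>> jog_arm --pt "0 0.05 0 0 0 0 1" --pt "0 0.1 0 0 0 0 1"

```text
t: 16.1
tool_pos: [0.532, -0.0874, 0.0881]
orientation: [1.161, 1.24, -1.159]
force: [-2.3, -0.1, 0.4]
opening: 0.0008
```

>>> jog_arm --pt "0 0.05 0 0 0 0 1" --pt "0 0.1 0 0 0 0 1"

```text
t: 16.35
tool_pos: [0.533, -0.0873, 0.0881]
orientation: [1.161, 1.24, -1.158]
force: [-2.2, 0.4, 0.9]
opening: 0.0004
```

>>> jog_arm --pt "0 0.05 0 0 0 0 1" --pt "0 0.1 0 0 0 0 1"

```text
t: 16.6
tool_pos: [0.5335, -0.0872, 0.0881]
orientation: [1.161, 1.241, -1.159]
force: [-7.1, -0.8, 4.8]
opening: 0.0002
```

>>> jog_arm --pt "0 0.05 0 0 0 0 1" --pt "0 0.1 0 0 0 0 1"

```text
t: 16.85
tool_pos: [0.5335, -0.0872, 0.0881]
orientation: [1.159, 1.242, -1.161]
force: [-10.2, -0.6, 6.3]
opening: 0.0006
```

>>> jog_arm --pt "0 0.1 0 0 0 0 1" --pt "0 0.1 0 0 0 0 1"

```text
t: 17.1
tool_pos: [0.5335, -0.0872, 0.0881]
orientation: [1.158, 1.244, -1.163]
force: [-8.3, -1.2, 7.0]
opening: 0.0007
```

```bash
python3 st.py
```

```text
t 17.1 drone-frame tcp mm [-75.55 -84.71  88.08] F drone [-8.38 -0.59  7.01] op 0.0006767774970665187
turn needed [-0.14 -0.06  0.26]
```

The lock is rigid at x = -75.5 mm at |F| ≈ 11–12 N. That matches the expected closed position: hinge ≈ -6 mm, minus 62 mm, minus half a finger. Retreating now.

>>> jog_arm --pt "0 -0.5 0 0 0 0.3 1" --pt "0 -2.5 0 0 0 0.3 1" --pt "-2 -3.5 0 0 0 0.3 1" --pt "-7 -4 0 0 0 0.3 1" --pt "-13 -4 0 0 0 0.3 1"

```text
t: 17.73
tool_pos: [0.4931, -0.0897, 0.2185]
orientation: [1.161, 1.242, -1.159]
force: [0.9, -0.0, 0.1]
opening: 0.0004
```

>>> jog_arm --pt "-4 0 0 0 0 0 1" --pt "-8 0 0 0 0 0 1" --pt "-8 0 0 0 0 0 1"

```text
t: 18.1
tool_pos: [0.4952, -0.0903, 0.303]
orientation: [1.163, 1.234, -1.154]
force: [0.0, -0.1, -0.3]
opening: 0.0001
```

```bash
python3 st.py
python3 - <<'E'
from h import *
from st import E3,o
for n in["wrist","side","scene"]:
    c=optics.read_camera(n);f=c["frame"]
    if n=="wrist":
        cv2.imwrite(f"pics/{n}6.png",f[:,:,::-1])
        hsv=cv2.cvtColor(f,cv2.COLOR_RGB2HSV)
        m=cv2.inRange(hsv,(22,150,120),(35,255,255));k,l,s,ce=cv2.connectedComponentsWithStats(m)
        for i in range(1,k):
            if s[i,4]>60:
                x,y,w,h,a=s[i];print("yellow",s[i]);
                for vv in((x+w/2,y+h-.5),(x+w/2,y-.5)):print((E3@(onz(c,vv,.098)-o)*1e3).round(1))
    if n=="side":cv2.imwrite("pics/side6.png",cv2.resize(f[165:275,240:400,::-1],None,fx=5,fy=5,interpolation=cv2.INTER_CUBIC))
    if n=="scene":cv2.imwrite("pics/scene6.png",cv2.resize(f[165:285,245:405,::-1],None,fx=5,fy=5,interpolation=cv2.INTER_CUBIC))
E
```

```text
t 18.1 drone-frame tcp mm [-113.92  -85.12  302.96] F drone [-0.01 -0.14 -0.29] op 0.00014979659328901725
turn needed [-0.14  0.04 -0.44]
yellow [170 110  19  15 247]
[-42.   84.6  98. ]
[-24.3  82.5  98. ]
yellow [304 134  24  11 258]
[-66.8 -83.   98. ]
[-53.5 -83.1  98. ]
```

View pics/wrist6.png

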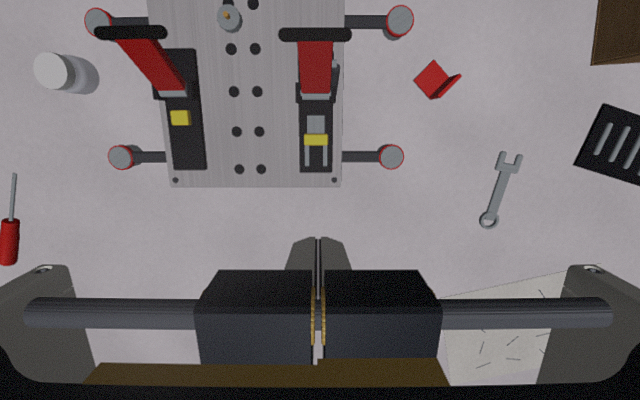

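View pics/side6.png

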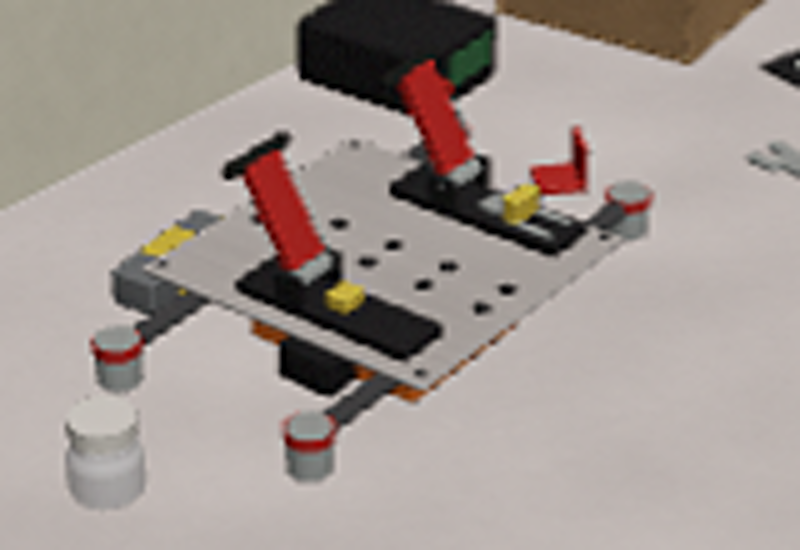

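Wrist view: the leg is out, with its foot bar at (315,35), and the lock has moved to (316,140). The other leg's lock at (180,118) looks nearer to its hinge than ours does. I'll check that with numbers before handing in.

Run:
```python
from h import *
from st import E3,o
c=optics.read_camera("wrist");f=c["frame"]
cv2.imwrite("pics/wrist7.png",cv2.resize(f[0:195,70:400,::-1],None,fx=2.4,fy=2.4,interpolation=cv2.INTER_CUBIC))
for n,p,z in[("footL",(315,34.5),.1695),("footother",(131,32.5),.1695),("hinge grey top ours",(316,97),.094),("other",(173,94),.094),
  ("corner",(170,187),.068),("corner",(342,187),.068)]:
    print(n,(E3@(onz(c,p,z)-o)*1e3).round(1))
```

```text
footL [ 33.5 -81.6 169.5]
footother [ 37.1  85.4 169.5]
hinge grey top ours [-15.1 -81.9  94. ]
other [-10.6  88.7  94. ]
corner [-130.3  121.4   68. ]
corner [-130.7 -117.1   68. ]
```

View pics/wrist7.png

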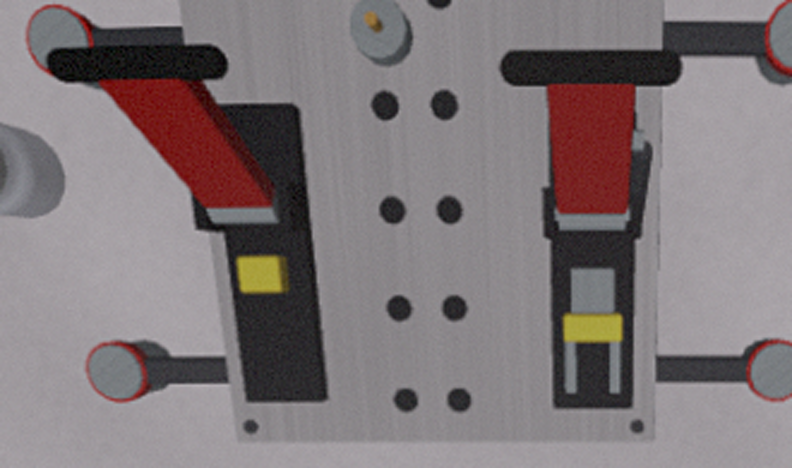

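View pics/scene6.png

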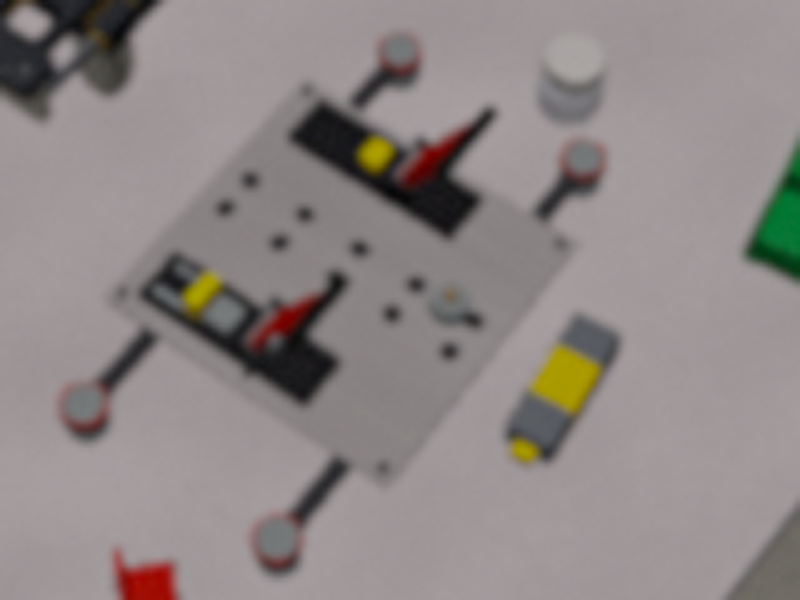

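The other leg's lock is a differently shaped block with no tongue or rails, so its gap can't be compared with ours. Relative to our own foot and hinge, our lock has moved about 22.5 mm in the camera views and stopped rigidly. That fits 24 mm minus the starting offset of roughly 1–3 mm. The loose items are unchanged in the scene view, so I'm handing the job in.

```bash
python3 st.py; python3 -c "
from plant import ticket
print(ticket.close_job())"
```

```text
t 18.3 drone-frame tcp mm [-116.43  -84.29  296.99] F drone [-0.38  0.21  0.27] op 0.0006310658339177826
turn needed [-0.14 -0.15  0.13]
the job is handed in; nothing more can be done
None
```

I pushed the red leg over centre and it snapped out to its other stop. I then leaned on it in the same direction and slid the yellow lock up to its stop. The job was handed in at 18.3 s with the arm retreated and touching nothing.

**Leg:**
- **Forces:** the highest reading while starting it over was about 14 N. The lean read 12.6 N rising to 14.4 N over about 1.25 s, after about 0.6 s at 10–12.6 N. Forces were read only at the end of each move, so a brief peak between readings would not show.
- **End position:** the last wrist and side views show the leg out, parallel to the other one. I could not check bedding beyond the force held.

**Lock:**
- **Forces:** about 2.5 N while sliding, and at most about 12 N at the stop, where it no longer moved.
- **Travel:** about 21.4 mm by the tool and 22.5 mm by the camera. With an unmeasured start of about 1–3 mm, that fits the full 24 mm.

**Checks that disagreed:**
- **Gap to the hinge:** from the camera, the lock's rear face is about 57 mm behind the hinge, against 62 mm nominal when closed. Wrist-camera positions were off by up to about 5 mm, and this errs towards closed.
- **Other leg's lock:** it looks closer to its hinge than ours does. It is a differently shaped block, so I did not treat that as a fault.

The spare motor, battery, jar, wrench, screwdriver and red bracket look unmoved in the last views.

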